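Un-nest the cake moulds into their size rows

TASK

Take apart the nest of three round cake moulds, drawing out the smallest first and then the next one without lifting or dragging what is still nested round it. Stand each mould upright on the floor of the tray that already holds a mould of its own size. Never tip a mould over, and leave the moulds already standing in the trays, the sugar shaker, the masking tape and the order pad where they are.

Things in the scene. Friction and masses are not known exactly. Their poses are not given: they have to be found in the camera images.
- mould_small: the small mould to be sorted: round aluminium cake mould with a rolled rim, 44 mm across the rim, 35 mm across the base, 50 mm high, open at the top; wall 2.5 mm, inner floor 16 mm above the underside. Origin: centre of the underside, z up the mould's axis; about 0.06 kg. Starts innermost in the nest, standing on the raised floor of the medium one, so its rim stands 16 mm above the medium rim; it has 4 to 5 mm of play all round at its base and does not stick.
- sorted_small: the small mould that already stands towards the far end of the small tray (not to be disturbed): round aluminium cake mould with a rolled rim, 44 mm across the rim, 35 mm across the base, 50 mm high, open at the top; wall 2.5 mm, inner floor 16 mm above the underside. Origin: centre of the underside, z up the mould's axis.
- tray_small: fixed dark steel tray for the row of small moulds, 210 (its x) x 90 (its y) x 14 mm high, wall 4 mm, floor 4 mm above the underside, nine dark drain marks across the floor. The three trays look alike: the mould standing in it tells its size. Origin: centre of the underside; x runs along the tray, away from the robot.
- tray_small_free (a point): middle of the empty near half of the small tray, on its floor, 50 mm towards the robot from the tray's centre (the standing mould is about 100 mm beyond it).
- mould_medium: the medium mould to be sorted: round aluminium cake mould with a rolled rim, 56 mm across the rim, 47 mm across the base, 50 mm high, open at the top; wall 2.5 mm, inner floor 16 mm above the underside. Origin: centre of the underside, z up the mould's axis; about 0.06 kg. Starts standing on the raised floor of the large one, so its rim stands 16 mm above the large rim; it has 4 to 5 mm of play all round at its base and does not stick.
- sorted_medium: the medium mould that already stands towards the far end of the medium tray (not to be disturbed): round aluminium cake mould with a rolled rim, 56 mm across the rim, 47 mm across the base, 50 mm high, open at the top; wall 2.5 mm, inner floor 16 mm above the underside. Origin: centre of the underside, z up the mould's axis.
- tray_medium: fixed dark steel tray for the row of medium moulds, 210 (its x) x 90 (its y) x 14 mm high, wall 4 mm, floor 4 mm above the underside, nine dark drain marks across the floor. The three trays look alike: the mould standing in it tells its size. Origin: centre of the underside; x runs along the tray, away from the robot.
- tray_medium_free (a point): middle of the empty near half of the medium tray, on its floor, 50 mm towards the robot from the tray's centre (the standing mould is about 100 mm beyond it).
- mould_large: the large mould to be sorted: round aluminium cake mould with a rolled rim, 68 mm across the rim, 58 mm across the base, 50 mm high, open at the top; wall 2.5 mm, inner floor 16 mm above the underside. Origin: centre of the underside, z up the mould's axis; about 0.06 kg. Starts outermost in the nest, standing on the worktop; nothing sticks.
- sorted_large: the large mould that already stands towards the far end of the large tray (not to be disturbed): round aluminium cake mould with a rolled rim, 68 mm across the rim, 58 mm across the base, 50 mm high, open at the top; wall 2.5 mm, inner floor 16 mm above the underside. Origin: centre of the underside, z up the mould's axis.
- tray_large: fixed dark steel tray for the row of large moulds, 210 (its x) x 90 (its y) x 14 mm high, wall 4 mm, floor 4 mm above the underside, nine dark drain marks across the floor. The three trays look alike: the mould standing in it tells its size. Origin: centre of the underside; x runs along the tray, away from the robot.
- tray_large_free (a point): middle of the empty near half of the large tray, on its floor, 50 mm towards the robot from the tray's centre (the standing mould is about 100 mm beyond it).
- sugar_shaker: metal sugar shaker, 68 mm across, 106 mm high, standing beyond the work; bystander. Origin: centre of its underside.
- masking_tape: roll of beige masking tape lying flat, 97 mm across, 25 mm high; bystander. A tall fixed tray trolley stands at the left end of the worktop, about 0.2 m to the left of tape and nest: keep the arm clear of it. Origin: centre of its underside.
- order_pad: red spiral order pad lying flat, 148 x 109 x 13 mm; bystander. Origin: centre of its underside.
There are look-alikes about, which are no part of the job. What is shaped like the mould_medium but purple or yellow is not meant.

How it is judged:
At the end, for the whole second after the job is handed in: Each of the three moulds from the nest, and each mould that was already sorted, stands upright (within 0.1 rad) and still, flat on the floor of the tray of its size (underside less than 8 mm above the tray's underside, axis within 85 mm of the tray's centre along it and 30 mm across) (x of mould_small in the frame of tray_small between -0.085 and 0.085 m and y of mould_small in the frame of tray_small between -0.03 and 0.03 m and z of each of mould_small, sorted_small in the frame of tray_small below 0.008 m and angle between each of mould_small, sorted_small, mould_medium, sorted_medium, mould_large, sorted_large's own z axis and vertical below 0.1 rad and linear speed of each of mould_small, sorted_small, mould_medium, sorted_medium, mould_large, sorted_large below 0.02 m/s and x of sorted_small in the frame of tray_small between -0.085 and 0.085 m and y of sorted_small in the frame of tray_small between -0.03 and 0.03 m and x of mould_medium in the frame of tray_medium between -0.085 and 0.085 m and y of mould_medium in the frame of tray_medium between -0.03 and 0.03 m and z of each of mould_medium, sorted_medium in the frame of tray_medium below 0.008 m and x of sorted_medium in the frame of tray_medium between -0.085 and 0.085 m and y of sorted_medium in the frame of tray_medium between -0.03 and 0.03 m and x of mould_large in the frame of tray_large between -0.085 and 0.085 m and y of mould_large in the frame of tray_large between -0.03 and 0.03 m and z of each of mould_large, sorted_large in the frame of tray_large below 0.008 m and x of sorted_large in the frame of tray_large between -0.085 and 0.085 m and y of sorted_large in the frame of tray_large between -0.03 and 0.03 m); the robot touches nothing.
It fails at once if a mould that already stood in a tray is moved more than 30 mm or tipped more than 0.4 rad (distance of any of sorted_small, sorted_medium, sorted_large from where it was at the start of the episode above 0.03 m or angle between any of sorted_small, sorted_medium, sorted_large's own z axis and vertical above 0.4 rad).
It fails at once if a mould of the nest is tipped more than 0.7 rad (angle between any of mould_small, mould_medium, mould_large's own z axis and vertical above 0.7 rad).
It fails at once if a mould is lifted or dragged more than 30 mm while a smaller one is still nested in it ((distance between mould_small and mould_medium below 0.03 m and distance of mould_medium from where it was at the start of the episode above 0.03 m) or (distance between mould_medium and mould_large below 0.03 m and distance of mould_large from where it was at the start of the episode above 0.03 m)).
It fails at once if the sugar shaker, masking tape or order pad is moved more than 30 mm (distance of any of sugar_shaker, masking_tape, order_pad from where it was at the start of the episode above 0.03 m).
It also fails if it takes over 70 s, if anything falls off the work surface, if the arm or the gripper's body presses on something with over 40 N, if the wrist force passes 120 N, or if a joint passes its speed limit or range.

ROBOT

A 7-joint arm with a two-finger parallel gripper is mounted at the origin on a cart in front of the work surface, level with it; the furniture and walls round the work are solid. World frame = base frame: x ahead of the robot, y to its left, z up, the work surface at z = 0. Lengths are in m, angles in rad, forces in N, time in s.
With the tool pointing down it reaches from about 0.425 to 0.875 m from the base axis. Payload 9.9 kg.
Tool frame: the origin (TCP) lies at the very end of the fingers, on their centre line; the grasp point (between the pads) lies 19 mm behind it; z points along the fingers, y is the direction in which the jaws open and shut (so a half turn about z gives the same grasp; the last joint's range is limited). The gripper opens to 85 mm and grips with 20 to 120 N. Pads are 22 mm wide; open, the fingers measure 114 mm over their backs; the gripper's body (76 mm by 85 mm) begins 54 mm behind the grasp point. The pads swing forward as they close: fully open they stand 13 mm farther back than shut.
Start: joints at [-1.326, 0.576, 0.025, 1.437, -0.015, 1.129, -0.057], TCP at [0.218, 0.639, 0.231] pointing down, gripper open.
Joint ranges: [-2.76, 2.76], [-0.34, 2.15], [-1.52, 1.57], [0.19, 2.46], [-1.09, 4.23], [0.17, 1.99], [-2.82, 2.82]. Speed limits (rad/s): [2.22, 2.22, 3.01, 3.01, 3.14, 3.14, 3.14].

INTERFACE

Orientations are given as a rotation vector (axis times angle).
In Python, from bench import * gives the robot as it stands.
- The arm moves only by the shell command python3 -m handwheel 'ROWS' [FORCE]. ROWS is JSON, a list of rows, each a list of 3 entries, a list of its own where there are three numbers: the finger opening in m, from 0 to 0.0854, then the shift along the tool's x, y, z in m, then the turn about the tool's z in rad. A call has 1 to 8 rows; each row is the pose to reach, as a shift and turn from the pose commanded when the call began, along the tool's axes at that moment; what a row does not reach only later rows make up. A row lasts 1/12 s, in which the tool goes at most 41.7 mm and 7.16 degrees, less where a joint would pass 70% of its speed; a pose out of reach is approached as far as the arm can. A call with a gripper value outside its range is refused whole. The fingers move at their own pace and stop on an object; FORCE is the grip in N (left out, the last holds). Time passes only in rows, so rows that repeat a pose let the fingers close. It gives the time, the measured TCP pose, the force and the opening at its end, in the units of the state.
- get_state(): the state, without advancing time (a new reading comes with each control period).
- grab_frame(name): name is "side" or "top" or "wrist"; returns a dict with "image" (400x640x3 uint8, blue, green, red), "depth" (400x640 float32, m along the optical axis (not along the pixel's ray), 0 where there is no reading), "fx", "fy", "cx", "cy" (pixels), "k1" (the pictures are not rectified: a ray, as slopes to the right and down, at radius r is drawn at 1 + k1 r^2 times it, then the intrinsics apply), "world_from_camera" (4x4, takes a point from camera to world coordinates); the wrist camera has in their place "tool_from_camera" (4x4, takes a point from camera to tool coordinates, whose origin is the TCP and whose axes are the flange's). Camera axes: x right, y up, looking along -z (the intrinsics and any distortion apply to the point x, -y, -z); pixel columns grow to the right and rows downward; lengths in m; the calibration is good to about 2 mm. A picture is of the moment at which its call begins: read the wrist's pose just before it.
- finish_job(): hands the job in, once; it reports no verdict.
Trained networks look in the newest picture that a camera, given by its name, has taken for a name from the list of things; names that differ only in an ending like _2 or _b are one class to them, and where a whole thing is asked for, a point or a joint stands for the part that bears it (a point fixed in the world has none). Each returns a list of dicts, best first, with "p" (0 to 1); they miss things now and then, are a little off and sometimes report something else, mostly with a low value. They report only what shows in the picture. A call takes as long as a camera call. They do not tell look-alikes from the thing itself.
- spot_in(camera, thing): "position" ([x, y, z] in m, in the coordinates of the camera as it stood for that picture, good to about 4 mm: the middle of the surface that is visible of it).
- place_of(camera, thing): "position" ([x, y, z] in m, in the coordinates of the camera as it stood for that picture, good to about 4 mm: a listed point, or the origin of a listed thing).
The state is a dict: "clock": time; "joint_pos": joint angles; "joint_velocities": joint speeds; "joint_efforts": joint torques, N m; "position": TCP position; "ee_rot": TCP orientation; "force": force on the tool from outside, world axes, zero at the start; "torque": the same for the moment, N m; "width": finger opening in m.
Only numpy, scipy, OpenCV 4.12 (cv2) and the standard library are available. Lean on these libraries where they do the work, as an engineer would, in place of code of your own. Each camera call takes 0.05 s, during which the arm holds its last target.

## Working session

There is one attempt and no reset: what is moved stays moved. The work goes in short steps, Python scripts to look and compute and a shell command to move; the robot and the scene stay as the last step left them, time stands still between calls to the robot, and variables do not carry over. Pictures are saved under pics/ and viewed, and the job is handed in when it is done.

```bash
ls; mkdir -p pics; cat > h.py <<'E'
from bench import *
import numpy as np, cv2
from scipy.spatial.transform import Rotation as R
def T_tool(s):
    T=np.eye(4);T[:3,:3]=R.from_rotvec(s["ee_rot"]).as_matrix();T[:3,3]=s["position"];return T
def grab(name):
    s=get_state();f=grab_frame(name)
    f["W"]=np.array(f["world_from_camera"]) if "world_from_camera" in f else T_tool(s)@np.array(f["tool_from_camera"])
    return f
def pts(f):
    h,w=f["depth"].shape;u,v=np.meshgrid(np.arange(w),np.arange(h))
    K=np.array([[f["fx"],0,f["cx"]],[0,f["fy"],f["cy"]],[0,0,1]])
    x=(u-f["cx"])/f["fx"];y=(v-f["cy"])/f["fy"];xd,yd=x.copy(),y.copy()
    for _ in range(10):
        r2=x*x+y*y;k=1+f["k1"]*r2;x=xd/k;y=yd/k
    d=f["depth"];P=np.stack([x*d,-y*d,-d],-1)
    Q=P@f["W"][:3,:3].T+f["W"][:3,3];Q[d==0]=np.nan;return Q
def w(f,p): return f["W"][:3,:3]@np.array(p)+f["W"][:3,3]
E
python3 - <<'E'
from h import *
s=get_state();print(s)
for c in ["top","side","wrist"]:
    f=grab(c);cv2.imwrite(f"pics/{c}0.png",f["image"]);print(c,f["W"].round(3).tolist(),f["k1"])
    if c!="wrist":
        for t in ["mould_small","mould_medium","mould_large","sorted_small","sorted_medium","sorted_large","tray_small","tray_medium","tray_large","tray_small_free","tray_medium_free","tray_large_free","sugar_shaker","masking_tape","order_pad"]:
            print(t,[(w(f,o["position"]).round(3).tolist(),round(o["p"],2)) for o in place_of(c,t)])
print(get_state()["clock"])
E
```

```text
pics
{'clock': 0.0, 'joint_pos': array([-1.32577722,  0.5765131 ,  0.02484829,  1.43787834, -0.01502599,
        1.1289733 , -0.05649278]), 'joint_velocities': array([ 0.00240695,  0.00078783, -0.00081325,  0.00160582,  0.00042934,
        0.00060455,  0.00190519]), 'joint_efforts': array([ 9.81425978e-05, -7.65770030e+01,  2.25098558e+00, -2.85959709e+01,
        1.54258049e-02,  1.28599812e-02,  1.07644675e-05]), 'position': array([0.21782388, 0.63843554, 0.23046598]), 'ee_rot': array([-5.14109293e-01, -3.09903782e+00,  2.47398579e-03]), 'force': array([-0.8587505 ,  0.29050992,  0.00569984]), 'torque': array([-0.03390279, -0.04027199,  0.04260737]), 'width': 0.08543738387937794}
top [[0.024, 0.983, -0.183, 0.293], [-1.0, 0.02, -0.022, -0.024], [-0.017, 0.183, 0.983, 1.257], [0.0, 0.0, 0.0, 1.0]] -0.08797972957141652
mould_small [([0.49, 0.218, 0.03], 0.5)]
mould_medium [([0.535, 0.318, -0.0], 0.97), ([0.55, 0.106, -0.0], 0.67), ([0.378, 0.235, 0.004], 0.61), ([0.486, 0.219, 0.022], 0.52)]
mould_large [([0.49, 0.217, 0.004], 0.6)]
sorted_small [([0.577, -0.093, 0.005], 0.55), ([0.4
[... 1341 characters left out ...]
orted_large [([0.567, -0.203, 0.001], 0.88)]
tray_small [([0.531, -0.092, 0.001], 0.71), ([0.596, -0.351, 0.005], 0.65)]
tray_medium [([0.542, -0.336, 0.002], 0.69)]
tray_large [([0.524, -0.203, -0.002], 0.79)]
tray_small_free [([0.479, -0.084, 0.001], 0.8), ([0.494, 0.223, 0.017], 0.15)]
tray_medium_free [([0.492, -0.339, 0.003], 0.59)]
tray_large_free [([0.468, -0.208, 0.007], 0.77)]
sugar_shaker [([0.673, 0.075, -0.002], 0.69), ([0.479, -0.083, 0.002], 0.25)]
masking_tape [([0.692, 0.293, -0.0], 0.72)]
order_pad [([0.383, 0.044, 0.0], 0.56)]
wrist [[0.323, -0.905, -0.276, 0.147], [0.946, 0.309, 0.095, 0.663], [-0.001, -0.292, 0.956, 0.372], [0.0, 0.0, 0.0, 1.0]] -0.026107276506814638
1.65
```

View pics/top0.png

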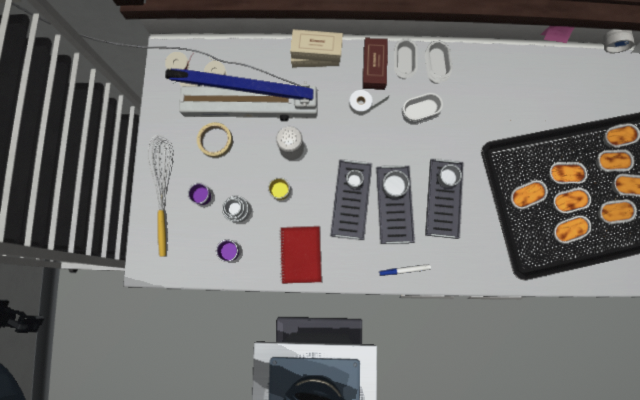

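View pics/side0.png

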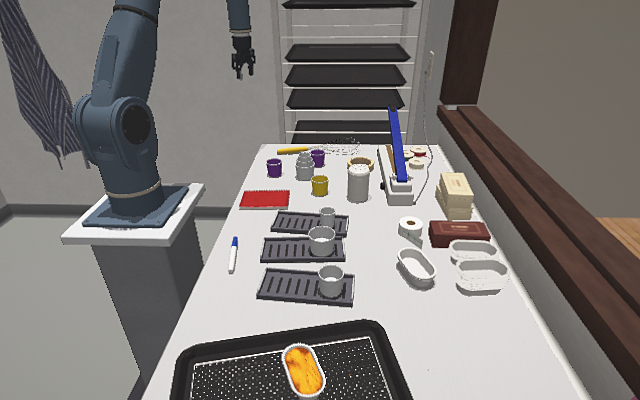

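View pics/wrist0.png

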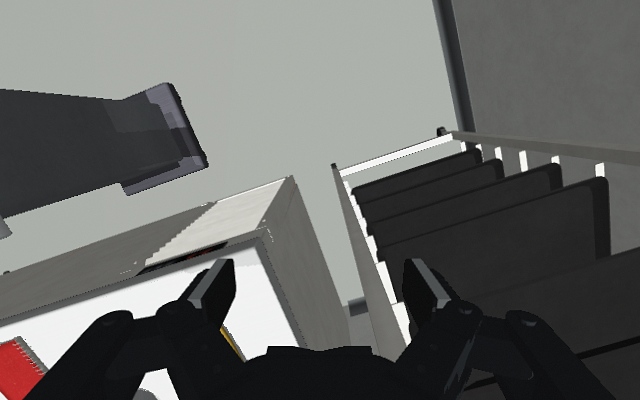

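Top view: the nest is at px (235,208), with purple look-alikes at (200,195) and (229,251) and a yellow one at (280,189). The small, large and medium trays are at columns 351, 395 and 444. I'll refine these with depth and check clearance to the trolley.

```bash
python3 - <<'E'
from h import *
from scipy.optimize import least_squares
for c in ["top","side"]:
    f=grab(c);Q=pts(f)
    m=np.isfinite(Q[...,0])
    A=Q[m]
    def rim(cx,cy,z0,z1,r):
        k=(np.hypot(A[:,0]-cx,A[:,1]-cy)<r+.008)&(A[:,2]>z0)&(A[:,2]<z1)
        B=A[k]
        return B
    print(c)
    for n,cx,cy,z,d in [("small",.49,.217,.082,.044),("med",.49,.217,.066,.056),("large",.49,.217,.05,.068),("sS",.578,-.094,.054,.044),("sL",.567,-.203,.054,.068),("sM",.595,-.347,.054,.056)]:
        k=(np.hypot(A[:,0]-cx,A[:,1]-cy)<d/2+.008)&(np.abs(A[:,2]-z)<.005);B=A[k]
        if len(B)<4: print(n,len(B));continue
        s=least_squares(lambda p:np.hypot(B[:,0]-p[0],B[:,1]-p[1])-(d/2-.0015),[cx,cy],loss='soft_l1',f_scale=.002)
        print(n,len(B),s.x.round(4),np.median(B[:,2]).round(4),B[:,:2].min(0).round(3),B[:,:2].max(0).round(3))
    k=(A[:,2]>.1)&(A[:,1]>.3)&(A[:,1]<1.2)
    B=A[k]
    for zl,zh in [(.1,.3),(.3,.5),(.5,.8),(.8,1.5)]:
        b=B[(B[:,2]>zl)&(B[:,2]<zh)&(B[:,1]<.75)]
        for xa in np.arange(-.3,1.2,.1):
            q=b[(b[:,0]>xa)&(b[:,0]<xa+.1)]
            if len(q)>3: print(zl,round(xa,1),len(q),"ymin",np.sort(q[:,1])[2].round(3))
E
```

```text
top
small 67 [0.4908 0.2172] 0.0822 [0.47  0.196] [0.512 0.239]
med 109 [0.4903 0.2189] 0.0664 [0.463 0.192] [0.518 0.247]
large 201 [0.4891 0.1939] 0.0498 [0.457 0.182] [0.525 0.25 ]
sS 68 [ 0.578  -0.0942] 0.0538 [ 0.558 -0.116] [ 0.601 -0.074]
sL 106 [ 0.5666 -0.2009] 0.0544 [ 0.533 -0.234] [ 0.601 -0.17 ]
sM 88 [ 0.5911 -0.3451] 0.0536 [ 0.565 -0.372] [ 0.618 -0.317]
0.1 0.1 27 ymin 0.569
0.1 0.2 111 ymin 0.567
0.1 0.3 993 ymin 0.647
0.1 0.4 1444 ymin 0.673
0.1 0.5 1538 ymin 0.674
0.1 0.6 1727 ymin 0.674
0.1 0.7 2277 ymin 0.301
0.1 0.8 2038 ymin 0.302
0.1 0.9 1702 ymin 0.3
0.1 1.0 1871 ymin 0.301
0.3 0.1 219 ymin 0.569
0.3 0.2 468 ymin 0.565
0.3 0.3 130 ymin 0.648
0.3 0.4 14 ymin 0.685
0.3 0.5 67 ymin 0.683
0.3 0.6 53 ymin 0.683
0.3 0.7 148 ymin 0.674
0.3 0.8 413 ymin 0.674
0.3 0.9 193 ymin 0.648
0.5 0.1 575 ymin 0.332
side
small 47 [0.4919 0.2152] 0.0806 [0.471 0.193] [0.513 0.239]
med 59 [0.4915 0.2172] 0.0665 [0.464 0.187] [0.519 0.24 ]
large 70 [0.4927 0.2193] 0.0502 [0.46  0.178] [0.527 0.232]
sS 69 [ 0.5796 -0.0962] 0.0527 [ 0.56  -0.117] [ 0.601 -0.07 ]
sL 129 [ 0.5681 -0.
[... 151 characters left out ...]
2
0.1 0.3 377 ymin 0.64
0.1 0.4 278 ymin 0.666
0.1 0.5 280 ymin 0.668
0.1 0.6 285 ymin 0.668
0.1 0.7 338 ymin 0.304
0.1 0.8 249 ymin 0.303
0.1 0.9 586 ymin 0.304
0.1 1.0 2058 ymin 0.301
0.1 1.1 291 ymin 0.306
0.3 0.1 201 ymin 0.568
0.3 0.2 969 ymin 0.563
0.3 0.3 393 ymin 0.641
0.3 0.4 149 ymin 0.669
0.3 0.5 151 ymin 0.669
0.3 0.6 178 ymin 0.67
0.3 0.7 185 ymin 0.67
0.3 0.8 151 ymin 0.67
0.3 0.9 540 ymin 0.463
0.3 1.0 2578 ymin 0.456
0.3 1.1 434 ymin 0.457
0.5 0.1 35 ymin 0.601
0.5 0.2 157 ymin 0.592
0.5 0.3 68 ymin 0.642
0.5 0.4 77 ymin 0.678
0.5 0.5 73 ymin 0.68
0.5 0.6 54 ymin 0.679
0.5 0.7 66 ymin 0.68
0.5 0.8 76 ymin 0.679
0.5 0.9 95 ymin 0.465
0.5 1.0 339 ymin 0.457
0.5 1.1 63 ymin 0.46
```

```bash
python3 -m handwheel '[[0.058,[-0.20,-0.155,0.0],-0.16],[0.058,[-0.20,-0.155,0.0],-0.16],[0.058,[-0.20,-0.155,0.0],-0.16],[0.058,[-0.20,-0.155,0.0],-0.16],[0.058,[-0.394,-0.310,0.03],-0.329],[0.058,[-0.394,-0.310,0.03],-0.329],[0.058,[-0.394,-0.310,0.03],-0.329],[0.058,[-0.394,-0.310,0.03],-0.329]]' 40
```

```text
clock: 2.42
position: [0.4003, 0.3583, 0.2166]
ee_rot: [-0.001, 3.141, 0.001]
force: [1.3, -0.1, 0.1]
width: 0.0579
```

```bash
python3 - <<'E'
from h import *
s=get_state();print(T_tool(s).round(3),s["clock"],s["force"],s["width"],s["joint_pos"].round(2))
E
```

```text
[[-1.    -0.001  0.001  0.4  ]
 [-0.001  1.     0.001  0.358]
 [-0.001  0.001 -1.     0.217]
 [ 0.     0.     0.     1.   ]] 2.4167 [ 1.34671832 -0.08296873  0.0901843 ] 0.05791300286088919 [-0.8   0.39 -0.03  1.82  0.01  0.93  0.74]
```

```bash
python3 -m handwheel '[[0.058,[-0.091,-0.141,0.027],0],[0.058,[-0.091,-0.141,0.027],0],[0.058,[-0.091,-0.141,0.027],0],[0.058,[-0.091,-0.141,0.027],0],[0.058,[-0.091,-0.141,0.027],0],[0.058,[-0.091,-0.141,0.027],0],[0.058,[-0.091,-0.141,0.027],0]]' 40; python3 - <<'E'
from h import *
s=get_state();print(T_tool(s).round(4),s["width"])
f=grab("wrist");cv2.imwrite("pics/w1.png",f["image"]);Q=pts(f);np.save("q.npy",Q);A=Q[np.isfinite(Q[...,0])]
print((np.linalg.inv(T_tool(s))@f["W"]).round(3))
from scipy.optimize import least_squares
for n,z,d in [("small",.082,.044),("med",.066,.056),("large",.05,.068)]:
    k=(np.hypot(A[:,0]-.491,A[:,1]-.217)<d/2+.006)&(np.abs(A[:,2]-z)<.004);B=A[k]
    if len(B)<4: print(n,len(B));continue
    s=least_squares(lambda p:np.hypot(B[:,0]-p[0],B[:,1]-p[1])-(d/2-.0012),[.491,.217],loss='soft_l1',f_scale=.002)
    print(n,len(B),s.x.round(4),B[:,:2].min(0).round(4),B[:,:2].max(0).round(4),B[:,2].max())
E
```

```text
clock: 3.0
position: [0.4905, 0.2193, 0.1894]
ee_rot: [-0.001, -3.141, -0.001]
force: [-0.1, 0.5, 0.3]
width: 0.058
[[-1.000e+00  7.000e-04 -2.000e-04  4.905e-01]
 [ 7.000e-04  1.000e+00  4.000e-04  2.193e-01]
 [ 2.000e-04  4.000e-04 -1.000e+00  1.894e-01]
 [ 0.000e+00  0.000e+00  0.000e+00  1.000e+00]] 0.05799497989662549
[[-0.     0.957  0.291  0.075]
 [ 1.    -0.     0.001 -0.   ]
 [ 0.001  0.291 -0.957 -0.141]
 [ 0.     0.     0.     1.   ]]
small 514 [0.4899 0.2169] [0.468  0.1952] [0.5119 0.239 ] 0.08242122776977664
med 603 [0.489  0.2184] [0.462 0.19 ] [0.5176 0.246 ] 0.06997746879039607
large 1104 [0.4897 0.2154] [0.4568 0.1822] [0.5256 0.2497] 0.053908334553006754
```

View pics/w1.png

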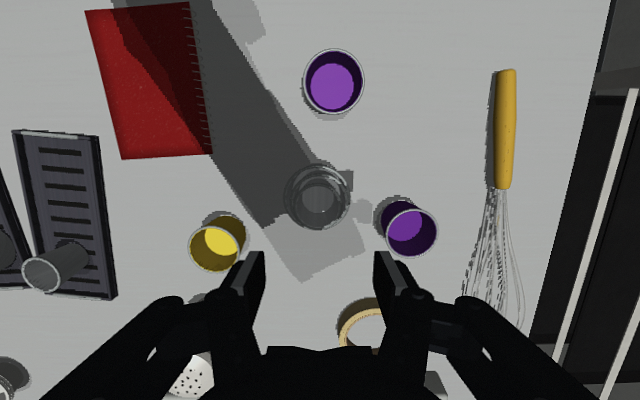

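The wrist picture shows the nest at (317,195), the yellow mould at (217,243) and the purple ones at (333,82) and (408,228). Next I'll measure where the finger tips really are.

```bash
python3 - <<'E'
from h import *
s=get_state();print(s["position"].round(4),s["clock"])
Q=np.load("q.npy");T=np.linalg.inv(T_tool(s));A=Q[np.isfinite(Q[...,0])]
B=A@T[:3,:3].T+T[:3,3]
for sg in (1,-1):
    k=(B[:,1]*sg>.01)&(B[:,1]*sg<.06)&(abs(B[:,0])<.03)&(B[:,2]>-.06)&(B[:,2]<.02)
    b=B[k];print(len(b),"zmax",np.sort(b[:,2])[-5:].round(4),"x",b[:,0].min().round(3),b[:,0].max().round(3),"y inner tip",np.sort(abs(b[b[:,2]>-.015][:,1]))[:3].round(4),np.sort(abs(b[b[:,2]>-.015][:,1]))[-3:].round(4))
E
```

```text
[0.4901 0.2203 0.1896] 3.05
5673 zmax [-0.0031 -0.003  -0.0029 -0.0025 -0.0023] x -0.013 0.015 y inner tip [0.0272 0.0272 0.0272] [0.0409 0.0411 0.0413]
5426 zmax [-0.0035 -0.0034 -0.0034 -0.0026 -0.0025] x -0.013 0.015 y inner tip [0.0303 0.0304 0.0304] [0.043  0.0434 0.0438]
```

```bash
python3 -m handwheel '[[0.058,[0,-0.003,0.04],0],[0.058,[0,-0.003,0.08],0],[0.058,[0,-0.003,0.105],0],[0.058,[0,-0.003,0.115],0],[0.058,[0,-0.003,0.1205],0],[0.058,[0,-0.003,0.1205],0],[0.058,[0,-0.003,0.1205],0]]' 40; python3 -m handwheel '[[0.054,[0,0,0],0],[0.050,[0,0,0],0],[0.047,[0,0,0],0],[0.043,[0,0,0],0],[0.035,[0,0,0],0],[0.035,[0,0,0],0],[0.035,[0,0,0],0]]' 40
```

```text
clock: 3.63
position: [0.4911, 0.2171, 0.0701]
ee_rot: [-0.002, 3.14, 0.002]
force: [-0.1, -0.8, -0.4]
width: 0.0578
clock: 4.22
position: [0.4914, 0.2166, 0.0702]
ee_rot: [-0.0, 3.139, 0.002]
force: [-0.8, 0.4, 10.2]
width: 0.0415
```

```bash
python3 -m handwheel '[[0.035,[0,0,-0.003],0],[0.035,[0,0,-0.008],0],[0.035,[0,0,-0.015],0],[0.035,[0,0,-0.015],0],[0.035,[0,0,-0.015],0]]' 40; python3 - <<'E'
from h import *
f=grab("wrist");cv2.imwrite("pics/w2.png",f["image"][100:,100:540])
f=grab("side");cv2.imwrite("pics/s2.png",cv2.resize(f["image"][60:230,200:400],None,fx=3,fy=3))
E
```

```text
clock: 4.63
position: [0.4908, 0.2162, 0.0845]
ee_rot: [-0.0, 3.141, 0.001]
force: [0.3, -0.7, -0.4]
width: 0.0418
```

View pics/w2.png

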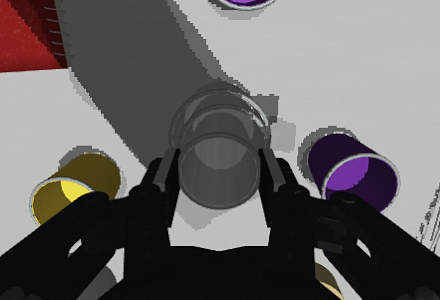

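View pics/s2.png

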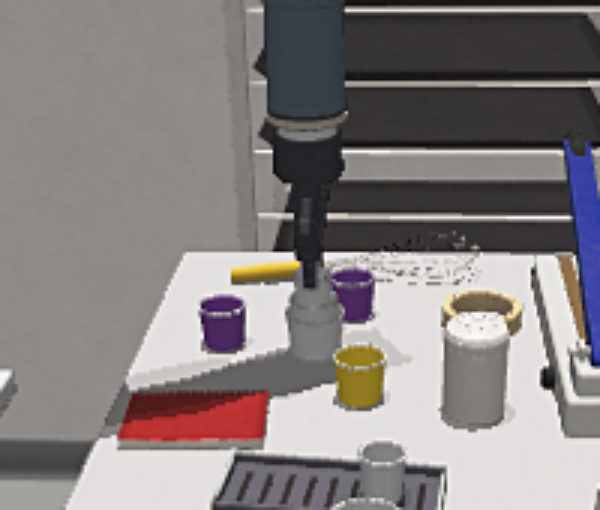

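```bash
python3 -m handwheel '[[0.035,[0,0,-0.02],0],[0.035,[0,0,-0.05],0],[0.035,[0,0,-0.08],0],[0.035,[0,0,-0.1],0],[0.035,[0,0,-0.1],0]]' 40; python3 - <<'E'
from h import *
f=grab("side");cv2.imwrite("pics/s3.png",cv2.resize(f["image"][60:230,200:400],None,fx=3,fy=3))
# tray geometry from top frame
f=grab("top");im=f["image"];Q=pts(f)
for n,cx,cy in [("S",.532,-.087),("L",.52,-.204),("M",.54,-.336)]:
    near=(abs(Q[...,0]-cx)<.13)&(abs(Q[...,1]-cy)<.065)
    dark=near&(im.max(-1)<115)&(Q[...,2]<.02)
    dark=cv2.morphologyEx(dark.astype(np.uint8),cv2.MORPH_OPEN,np.ones((3,3)))
    nn,l,st,_=cv2.connectedComponentsWithStats(dark);i=1+st[1:,4].argmax()
    B=Q[l==i][:,:2].astype(np.float32)
    print(n,len(B),cv2.minAreaRect(B),B.mean(0))
E
```

```text
clock: 5.15
position: [0.4923, 0.2169, 0.1877]
ee_rot: [0.0, 3.136, 0.004]
force: [0.4, 1.6, 0.1]
width: 0.0415
S 786 ((0.575570285320282, -0.09190017729997635), (0.0871540829539299, 0.11368011683225632), 84.36058044433594) [ 0.5798954  -0.09244631]
L 1236 ((0.5208531618118286, -0.20439010858535767), (0.20222385227680206, 0.08658924698829651), 4.495303630828857) [ 0.5055846  -0.20490332]
M 1903 ((0.536504328250885, -0.3380563259124756), (0.09028871357440948, 0.20629015564918518), 85.452392578125) [ 0.52204525 -0.33435777]
```

View pics/s3.png

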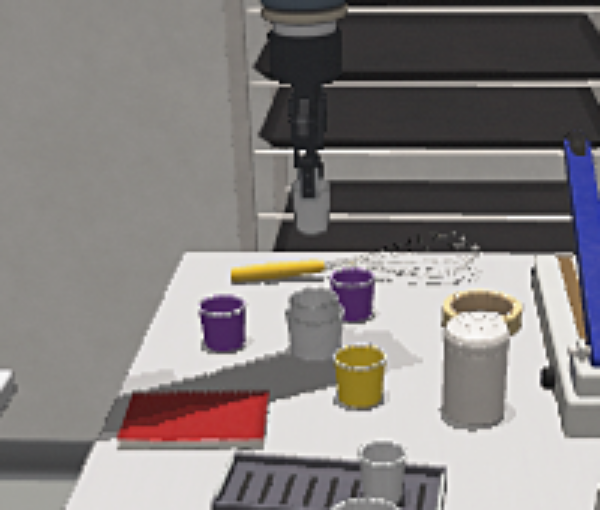

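```bash
python3 -m handwheel '[[0.035,[0.001,-0.02,0],0],[0.035,[0.002,-0.06,0],0],[0.035,[0.003,-0.1,0],0],[0.035,[0.005,-0.14,0],0],[0.035,[0.006,-0.18,0],0],[0.035,[0.007,-0.22,0],0],[0.035,[0.008,-0.26,0],0],[0.035,[0.009,-0.285,0],0]]' 40;python3 -m handwheel '[[0.035,[0,-0.015,0.01],0],[0.035,[0,-0.015,0.04],0],[0.035,[0,-0.015,0.07],0],[0.035,[0,-0.015,0.09],0],[0.035,[0,-0.015,0.105],0],[0.035,[0,-0.015,0.115],0],[0.035,[0,-0.015,0.115],0],[0.035,[0,-0.015,0.115],0]]' 40
```

```text
clock: 5.92
position: [0.4799, -0.0732, 0.1825]
ee_rot: [-0.005, -3.139, 0.002]
force: [0.7, 0.2, -1.2]
width: 0.0418
clock: 6.58
position: [0.4804, -0.0838, 0.0677]
ee_rot: [0.0, -3.138, -0.0]
force: [0.6, -0.4, -0.7]
width: 0.0414
```

```bash
python3 - <<'E'
from h import *
f=grab("wrist");s=get_state();print(s["position"],s["width"]);cv2.imwrite("pics/w4.png",f["image"])
E
```

```text
[ 0.48103702 -0.08387831  0.06845869] 0.04183718425071132
```

View pics/w4.png

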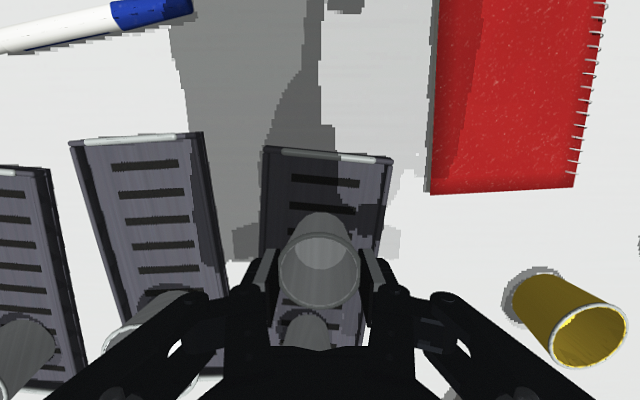

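The mould (px 318,260) is over the empty near half of the small tray, centred across it. Lowering it now.

```bash
python3 -m handwheel '[[0.035,[0,0,0.01],0],[0.035,[0,0,0.017],0],[0.035,[0,0,0.022],0],[0.035,[0,0,0.0245],0],[0.035,[0,0,0.0255],0],[0.035,[0,0,0.0255],0]]' 40
```

```text
clock: 7.13
position: [0.4815, -0.0839, 0.0434]
ee_rot: [0.0, -3.141, 0.0]
force: [0.3, -0.5, 0.2]
width: 0.0418
```

```bash
python3 -m handwheel '[[0.035,[0,0,0.001],0],[0.035,[0,0,0.0015],0],[0.035,[0,0,0.0015],0]]' 40
```

```text
clock: 7.38
position: [0.482, -0.0839, 0.0424]
ee_rot: [-0.0, 3.141, -0.0]
force: [0.3, 0.7, 3.0]
width: 0.0416
```

```bash
python3 -m handwheel '[[0.043,[0,0,0],0],[0.046,[0,0,0],0],[0.052,[0,0,0],0],[0.06,[0,0,0],0],[0.066,[0,0,0],0],[0.066,[0,0,-0.01],0],[0.066,[0,0,-0.04],0],[0.066,[0,0,-0.08],0]]' 40; python3 - <<'E'
from h import *
f=grab("side");cv2.imwrite("pics/s5.png",cv2.resize(f["image"][180:320,200:400],None,fx=3,fy=3))
E
```

```text
clock: 8.05
position: [0.4798, -0.0836, 0.1208]
ee_rot: [0.001, -3.136, -0.001]
force: [-0.0, -0.0, 1.4]
width: 0.0657
```

View pics/s5.png

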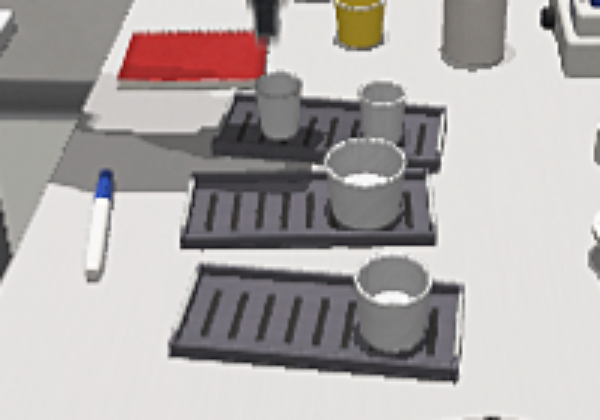

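```bash
python3 -m handwheel '[[0.068,[0,0.02,-0.04],0],[0.068,[0,0.06,-0.06],0],[0.068,[-0.005,0.1,-0.06],0],[0.068,[-0.01,0.14,-0.06],0],[0.068,[-0.0105,0.18,-0.06],0],[0.068,[-0.0105,0.22,-0.06],0],[0.068,[-0.0105,0.26,-0.06],0],[0.068,[-0.0105,0.285,-0.06],0]]' 40;python3 -m handwheel '[[0.068,[0,0.015,0],0],[0.068,[0,0.015,0],0],[0.068,[0,0.015,0],0],[0.068,[0,0.015,0],0]]' 40
python3 - <<'E'
from h import *
from scipy.optimize import least_squares
s=get_state();print(s["position"].round(4),s["width"])
f=grab("wrist");Q=pts(f);A=Q[np.isfinite(Q[...,0])]
cv2.imwrite("pics/w6.png",f["image"])
for n,z,d in [("med",.066,.056),("large",.05,.068)]:
    k=(np.hypot(A[:,0]-.491,A[:,1]-.217)<d/2+.006)&(np.abs(A[:,2]-z)<.004);B=A[k]
    s=least_squares(lambda p:np.hypot(B[:,0]-p[0],B[:,1]-p[1])-(d/2-.0012),[.491,.217],loss='soft_l1',f_scale=.002)
    print(n,len(B),s.x.round(4),B[:,:2].min(0).round(4),B[:,:2].max(0).round(4),B[:,2].max())
E
```

```text
clock: 8.77
position: [0.4912, 0.206, 0.182]
ee_rot: [-0.006, 3.141, 0.003]
force: [0.3, -0.0, 0.3]
width: 0.0678
clock: 9.1
position: [0.492, 0.2147, 0.1818]
ee_rot: [-0.001, -3.141, 0.002]
force: [0.7, -0.7, -0.6]
width: 0.0678
[0.492  0.2147 0.1818] 0.06775389531309842
med 624 [0.49   0.2182] [0.462  0.1907] [0.5189 0.2463] 0.06703672938779326
large 715 [0.4895 0.2155] [0.4571 0.1823] [0.5249 0.2498] 0.053976255719740074
```

View pics/w6.png

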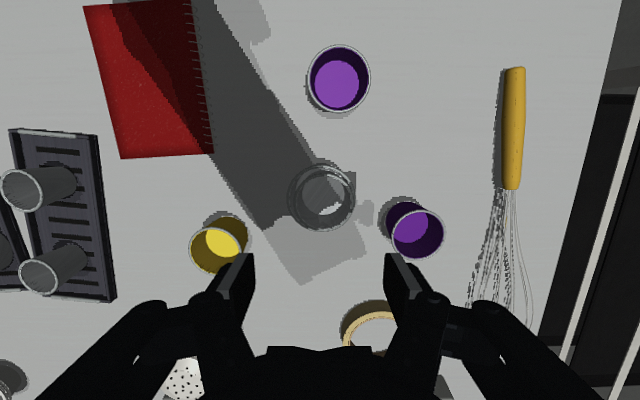

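```bash
python3 -m handwheel '[[0.068,[0.002,0.004,0.03],0],[0.068,[0.002,0.004,0.07],0],[0.068,[0.002,0.004,0.105],0],[0.068,[0.002,0.004,0.122],0],[0.068,[0.002,0.004,0.13],0],[0.068,[0.002,0.004,0.13],0],[0.068,[0.002,0.004,0.13],0]]' 40; python3 -m handwheel '[[0.064,[0,0,0],0],[0.061,[0,0,0],0],[0.058,[0,0,0],0],[0.055,[0,0,0],0],[0.045,[0,0,0],0],[0.045,[0,0,0],0],[0.045,[0,0,0],0]]' 40
```

```text
clock: 9.73
position: [0.4906, 0.2194, 0.0526]
ee_rot: [0.002, 3.141, -0.0]
force: [0.4, 0.7, 0.0]
width: 0.068
clock: 10.32
position: [0.4905, 0.2201, 0.0531]
ee_rot: [0.0, 3.14, 0.001]
force: [-1.7, -2.4, 10.4]
width: 0.0529
```

```bash
python3 -m handwheel '[[0.045,[0,0,-0.003],0],[0.045,[0,0,-0.008],0],[0.045,[0,0,-0.015],0],[0.045,[0,0,-0.025],0],[0.045,[0,0,-0.025],0],[0.045,[0,0,-0.025],0]]' 40; python3 - <<'E'
from h import *
f=grab("side");cv2.imwrite("pics/s7.png",cv2.resize(f["image"][60:230,200:400],None,fx=3,fy=3))
E
```

```text
clock: 10.82
position: [0.4905, 0.2204, 0.0778]
ee_rot: [-0.0, 3.14, 0.001]
force: [-0.8, -0.3, -0.3]
width: 0.0528
```

View pics/s7.png

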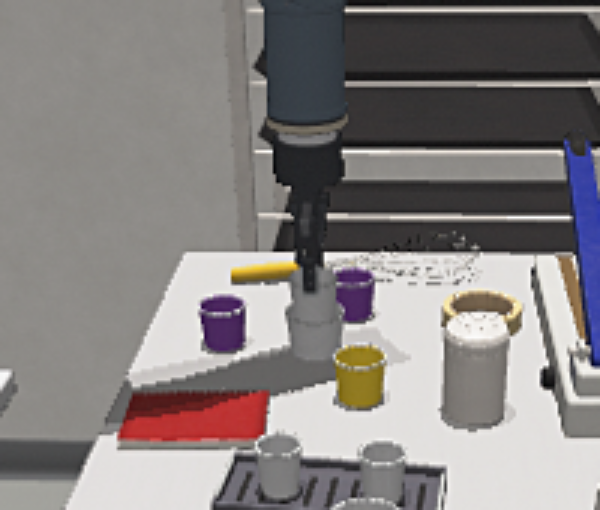

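```bash
python3 -m handwheel '[[0.045,[0,0,-0.03],0],[0.045,[0,0,-0.07],0],[0.045,[0,-0.01,-0.1],0],[0.045,[0,-0.04,-0.11],0],[0.045,[0,-0.08,-0.11],0],[0.045,[0,-0.12,-0.11],0],[0.045,[0,-0.16,-0.11],0],[0.045,[0,-0.2,-0.11],0]]' 40;python3 -m handwheel '[[0.045,[0.001,-0.04,0],0],[0.045,[0.001,-0.08,0],0],[0.045,[0.001,-0.12,0],0],[0.045,[0.001,-0.16,0],0],[0.045,[0.001,-0.2,0],0],[0.045,[0.001,-0.24,0],0],[0.045,[0.001,-0.28,0],0],[0.045,[0.002,-0.31,0],0]]' 40;python3 -m handwheel '[[0.045,[0,-0.025,0],0],[0.045,[0,-0.046,0],0],[0.045,[0,-0.046,0.02],0],[0.045,[0,-0.046,0.06],0],[0.045,[0,-0.046,0.09],0],[0.045,[0,-0.046,0.105],0],[0.045,[0,-0.046,0.11],0],[0.045,[0,-0.046,0.11],0]]' 40
python3 - <<'E'
from h import *
f=grab("wrist");s=get_state();print(s["position"],s["width"]);cv2.imwrite("pics/w8.png",f["image"])
E
```

```text
clock: 11.53
position: [0.4895, 0.0184, 0.1868]
ee_rot: [0.001, -3.141, 0.0]
force: [1.2, 0.2, -0.6]
width: 0.0526
clock: 12.2
position: [0.4872, -0.2936, 0.1865]
ee_rot: [-0.003, -3.141, 0.002]
force: [-0.1, -0.7, -1.4]
width: 0.0528
clock: 12.87
position: [0.4873, -0.3354, 0.0754]
ee_rot: [0.0, -3.139, -0.002]
force: [0.5, 0.6, -0.2]
width: 0.0529
[ 0.488079   -0.33587457  0.07682001] 0.05273164292303243
```

View pics/w8.png

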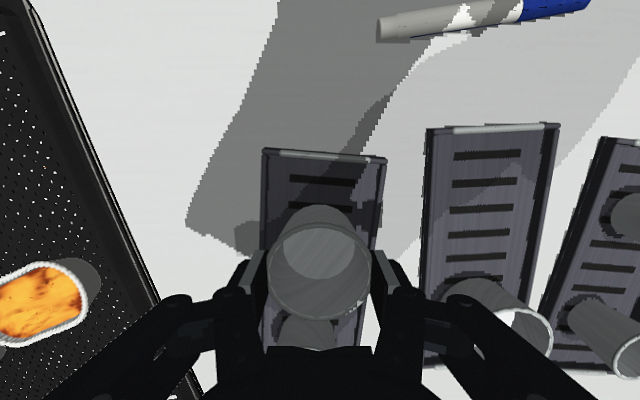

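The medium mould (px 318,270) is centred over the empty half of the medium tray. Lowering it now.

```bash
python3 -m handwheel '[[0.045,[0,0,0.015],0],[0.045,[0,0,0.025],0],[0.045,[0,0,0.031],0],[0.045,[0,0,0.0335],0],[0.045,[0,0,0.0345],0],[0.045,[0,0,0.0345],0],[0.045,[0,0,0.0345],0]]' 40
```

```text
clock: 13.5
position: [0.4884, -0.3361, 0.0429]
ee_rot: [-0.0, 3.141, -0.001]
force: [-0.0, 0.3, -0.5]
width: 0.0528
```

```bash
python3 -m handwheel '[[0.045,[0,0,0.001],0],[0.045,[0,0,0.002],0],[0.045,[0,0,0.0025],0],[0.045,[0,0,0.0025],0]]' 40
```

```text
clock: 13.83
position: [0.4885, -0.3362, 0.0412]
ee_rot: [-0.0, 3.14, -0.001]
force: [-1.7, 1.2, 11.8]
width: 0.0523
```

```bash
python3 -m handwheel '[[0.055,[0,0,0],0],[0.058,[0,0,0],0],[0.064,[0,0,0],0],[0.072,[0,0,0],0],[0.075,[0,0,0],0],[0.075,[0,0,-0.01],0],[0.075,[0,0,-0.04],0],[0.075,[0,0,-0.08],0]]' 40; python3 -m handwheel '[[0.08,[0,0.02,-0.03],0],[0.08,[0,0.06,-0.06],0],[0.08,[0,0.1,-0.06],0],[0.08,[0,0.14,-0.06],0],[0.08,[0,0.18,-0.06],0],[0.08,[0,0.22,-0.06],0],[0.08,[0,0.26,-0.06],0],[0.08,[0,0.3,-0.06],0]]' 40; python3 -m handwheel '[[0.08,[0,0.04,0],0],[0.08,[0,0.08,0],0],[0.08,[0,0.12,0],0],[0.08,[0,0.16,0],0],[0.08,[0,0.2,0],0],[0.08,[0,0.24,0],0],[0.08,[0,0.253,0],0],[0.08,[0,0.253,0],0]]' 40
python3 - <<'E'
from h import *
from scipy.optimize import least_squares
s=get_state();print(s["position"].round(4),s["width"])
f=grab("wrist");Q=pts(f);A=Q[np.isfinite(Q[...,0])]
for n,z,d in [("large",.05,.068)]:
    k=(np.hypot(A[:,0]-.491,A[:,1]-.217)<d/2+.006)&(np.abs(A[:,2]-z)<.004);B=A[k]
    s=least_squares(lambda p:np.hypot(B[:,0]-p[0],B[:,1]-p[1])-(d/2-.0012),[.491,.217],loss='soft_l1',f_scale=.002)
    print(n,len(B),s.x.round(4),B[:,:2].min(0).round(4),B[:,:2].max(0).round(4),B[:,2].max())
f=grab("side");cv2.imwrite("pics/s9.png",cv2.resize(f["image"][60:320,200:400],None,fx=2.3,fy=2.3))
E
```

```text
clock: 14.5
position: [0.4865, -0.3348, 0.1189]
ee_rot: [0.001, -3.137, -0.004]
force: [0.8, -0.2, 0.3]
width: 0.0748
clock: 15.17
position: [0.4877, -0.034, 0.1808]
ee_rot: [-0.0, 3.141, 0.0]
force: [0.5, 0.1, 0.4]
width: 0.0802
clock: 15.83
position: [0.4873, 0.2221, 0.1804]
ee_rot: [-0.011, 3.141, 0.004]
force: [-0.4, 0.0, -0.1]
width: 0.0802
[0.4873 0.2221 0.1804] 0.08016233535440835
large 686 [0.4908 0.2159] [0.4571 0.1822] [0.5251 0.2499] 0.0506749575497672
```

View pics/s9.png

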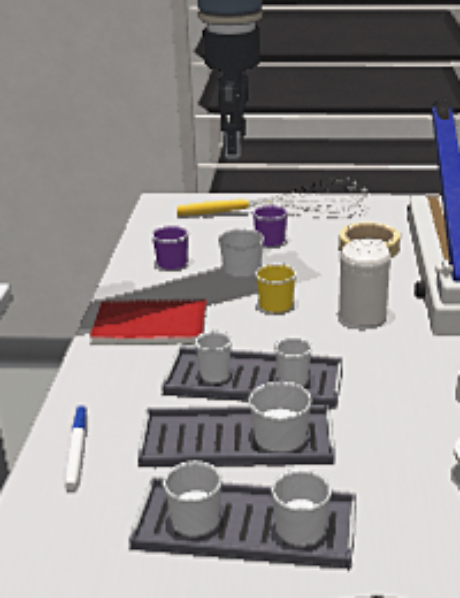

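```bash
python3 -m handwheel '[[0.08,[-0.003,-0.005,0.03],0],[0.08,[-0.003,-0.005,0.06],0],[0.08,[-0.003,-0.005,0.09],0],[0.08,[-0.003,-0.005,0.09],0],[0.08,[-0.003,-0.005,0.09],0]]' 40
```

```text
clock: 16.35
position: [0.4905, 0.2099, 0.0896]
ee_rot: [-0.003, -3.139, 0.003]
force: [-0.1, 0.7, 0.7]
width: 0.0797
```

```bash
python3 -m handwheel '[[0.08,[0,0.005,0],0],[0.08,[0,0.005,0],0],[0.08,[0,0.005,0],0]]' 40
```

```text
clock: 16.6
position: [0.492, 0.2178, 0.0917]
ee_rot: [-0.001, 3.139, 0.002]
force: [0.2, 0.0, 0.1]
width: 0.0798
```

```bash
python3 -m handwheel '[[0.08,[0,-0.001,0.02],0],[0.08,[0,-0.001,0.035],0],[0.08,[0,-0.001,0.045],0],[0.08,[0,-0.001,0.05],0],[0.08,[0,-0.001,0.05],0],[0.08,[0,-0.001,0.05],0]]' 40; python3 -m handwheel '[[0.075,[0,0,0],0],[0.072,[0,0,0],0],[0.069,[0,0,0],0],[0.066,[0,0,0],0],[0.056,[0,0,0],0],[0.056,[0,0,0],0],[0.056,[0,0,0],0]]' 40
```

```text
clock: 17.1
position: [0.4912, 0.2162, 0.0404]
ee_rot: [-0.0, 3.141, 0.0]
force: [0.8, -0.0, 0.0]
width: 0.0797
clock: 17.68
position: [0.4915, 0.2165, 0.0416]
ee_rot: [-0.001, 3.14, 0.002]
force: [-3.2, -0.4, 18.8]
width: 0.0649
```

```bash
python3 -m handwheel '[[0.056,[0,0,-0.005],0],[0.056,[0,0,-0.02],0],[0.056,[0,0,-0.05],0],[0.056,[0,0,-0.085],0],[0.056,[0,0,-0.12],0],[0.056,[0,-0.02,-0.14],0],[0.056,[0,-0.06,-0.14],0],[0.056,[0.004,-0.1,-0.14],0]]' 40;python3 -m handwheel '[[0.056,[0.002,-0.04,0],0],[0.056,[0.004,-0.08,0],0],[0.056,[0.006,-0.12,0],0],[0.056,[0.009,-0.16,0],0],[0.056,[0.012,-0.2,0],0],[0.056,[0.014,-0.24,0],0],[0.056,[0.016,-0.28,0],0],[0.056,[0.018,-0.305,0],0]]' 40;python3 -m handwheel '[[0.056,[0,-0.019,0],0],[0.056,[0,-0.019,0],0],[0.056,[0,-0.019,0.03],0],[0.056,[0,-0.019,0.06],0],[0.056,[0,-0.019,0.09],0],[0.056,[0,-0.019,0.1],0],[0.056,[0,-0.019,0.1],0],[0.056,[0,-0.019,0.1],0]]' 40
python3 - <<'E'
from h import *
f=grab("wrist");s=get_state();print(s["position"],s["width"]);cv2.imwrite("pics/w10.png",f["image"])
E
```

```text
clock: 18.35
position: [0.4882, 0.1164, 0.1817]
ee_rot: [-0.005, 3.137, 0.002]
force: [1.2, -0.6, -0.0]
width: 0.0644
clock: 19.02
position: [0.4681, -0.1934, 0.1803]
ee_rot: [0.005, 3.141, -0.003]
force: [0.6, -0.0, -0.4]
width: 0.0643
clock: 19.68
position: [0.4692, -0.2077, 0.0804]
ee_rot: [0.001, -3.141, -0.0]
force: [0.2, -1.0, -0.0]
width: 0.0641
[ 0.46980113 -0.20801524  0.08111928] 0.06403967674279998
```

View pics/w10.png

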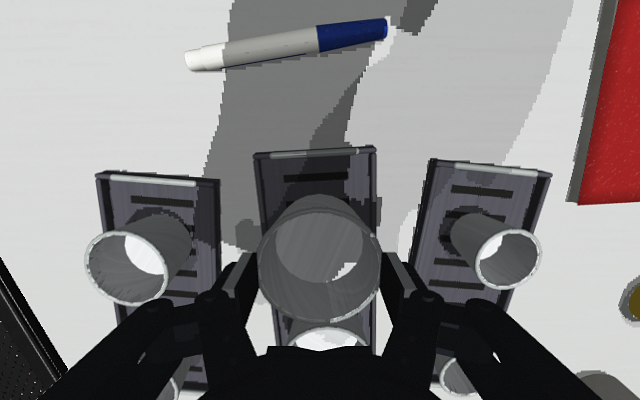

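The large mould is centred over its tray's empty half, between the tray edges at columns 254 and 376. Lowering it now.

```bash
python3 -m handwheel '[[0.056,[0,0,0.015],0],[0.056,[0,0,0.025],0],[0.056,[0,0,0.031],0],[0.056,[0,0,0.0335],0],[0.056,[0,0,0.035],0],[0.056,[0,0,0.035],0],[0.056,[0,0,0.035],0]]' 40
```

```text
clock: 20.32
position: [0.4691, -0.2079, 0.0459]
ee_rot: [-0.0, 3.141, -0.0]
force: [-2.2, 1.8, 8.0]
width: 0.0643
```

Contact at 8 N. Next I release it, retreat and check.

```bash
python3 -m handwheel '[[0.066,[0,0,0],0],[0.069,[0,0,0],0],[0.073,[0,0,0],0],[0.078,[0,0,0],0],[0.083,[0,0,0],0],[0.083,[0,0,-0.01],0],[0.083,[0,0,-0.04],0],[0.083,[0,0,-0.08],0]]' 40; python3 -m handwheel '[[0.083,[0,0,-0.04],0],[0.083,[0,0.03,-0.08],0],[0.083,[0,0.07,-0.12],0],[0.083,[0,0.11,-0.14],0],[0.083,[0,0.15,-0.14],0],[0.083,[0,0.19,-0.14],0],[0.083,[0,0.23,-0.14],0],[0.083,[0,0.25,-0.14],0]]' 40
python3 - <<'E'
from h import *
f=grab("side");cv2.imwrite("pics/s11.png",cv2.resize(f["image"][140:320,200:400],None,fx=3,fy=3))
for c in ("side","top"):
    f=grab(c);cv2.imwrite(f"pics/{c}12.png",f["image"]);A=pts(f);A=A[np.isfinite(A[...,0])]
    for n in ["small","medium","large"]:
        for t in ["sorted_"+n,"tray_"+n]:
            print(c,t,[(w(f,o["position"]).round(3).tolist(),round(o["p"],2)) for o in place_of(c,t)[:3]])
    for n,cx,cy in [("S",.482,-.083),("M",.488,-.336),("L",.469,-.207),("sS",.578,-.095),("sL",.567,-.202),("sM",.593,-.346)]:
        k=(np.hypot(A[:,0]-cx,A[:,1]-cy)<.042)&(A[:,2]>.045)&(A[:,2]<.07);B=A[k]
        print(c,n,((B.min(0)+B.max(0))/2).round(3)[:2],(B.max(0)-B.min(0)).round(3)[:2],np.percentile(B[:,2],[5,50,99]).round(4))
    for t in ["sugar_shaker","masking_tape","order_pad"]: print(t,[w(f,o["position"]).round(3).tolist() for o in place_of(c,t)[:1]])
E
```

```text
clock: 20.98
position: [0.4674, -0.2073, 0.1243]
ee_rot: [0.0, -3.136, -0.003]
force: [0.2, -0.9, -0.1]
width: 0.0831
clock: 21.65
position: [0.4686, 0.0445, 0.2664]
ee_rot: [-0.001, 3.14, 0.001]
force: [1.1, 0.3, -0.3]
width: 0.0829
side sorted_small [([0.579, -0.093, 0.004], 0.56)]
side tray_small [([0.532, -0.09, -0.002], 0.85), ([0.523, -0.204, -0.002], 0.45)]
side sorted_medium [([0.593, -0.35, 0.004], 0.94)]
side tray_medium [([0.541, -0.339, 0.002], 0.56), ([0.695, 0.293, -0.0], 0.25)]
side sorted_large [([0.566, -0.203, 0.001], 0.56)]
side tray_large [([0.52, -0.207, -0.0], 0.68)]
side S [ 0.483 -0.085] [0.042 0.046] [0.0459 0.0508 0.0552]
side M [ 0.49  -0.338] [0.055 0.056] [0.0457 0.0515 0.0559]
side L [ 0.471 -0.21 ] [0.069 0.071] [0.0455 0.0504 0.056 ]
side sS [ 0.58  -0.095] [0.041 0.047] [0.0457 0.0511 0.0555]
side sL [ 0.568 -0.204] [0.068 0.069] [0.0456 0.051  0.0554]
side sM [ 0.594 -0.347] [0.054 0.057] [0.0455 0.0513 0.0555]
sugar_shaker [[0.672, 0.077, -0.002]]
masking_tape [[0.69, 0.292, -0.001]]
order_pad [[0.383, 0.045, 0.005]]
top sorted_small [([0.576, -0.094, 0.003], 0.82)]
top tray_small [([0.53, -0.084, -0.001], 0.87)]
top sorted_medium [([0.593, -0.344, 0.003], 0.86)]
top tray_medium [([0.54, -0.336, 0.003], 0.56)]
top sorted_large [([0.566, -0.203, -0.004], 0.59), ([0.531, -0.085, -0.0], 0.31)]
top tray_large [([0.517, -0.206, -0.004], 0.6)]
top S [ 0.481 -0.083] [0.042 0.042] [0.0466 0.055  0.0607]
top M [ 0.488 -0.337] [0.056 0.057] [0.0466 0.0537 0.0602]
top L [ 0.47  -0.208] [0.066 0.065] [0.0458 0.0537 0.0594]
top sS [ 0.579 -0.095] [0.043 0.042] [0.0484 0.0547 0.0586]
top sL [ 0.567 -0.202] [0.069 0.064] [0.0459 0.0536 0.0605]
top sM [ 0.591 -0.344] [0.053 0.054] [0.0471 0.054  0.0586]
sugar_shaker []
masking_tape [[0.689, 0.292, -0.0]]
order_pad []
```

View pics/s11.png

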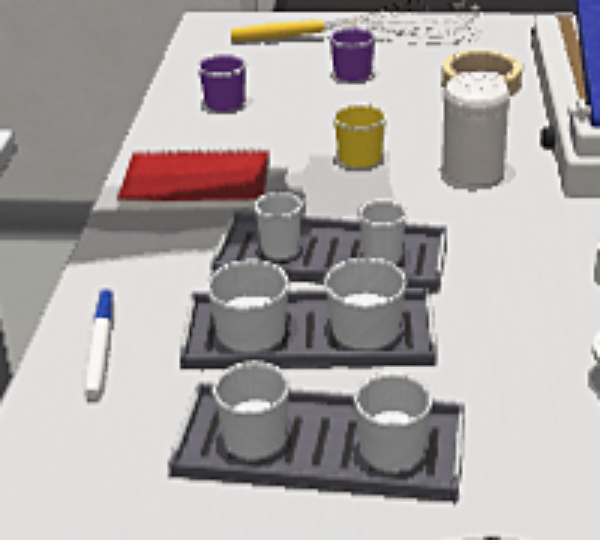

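View pics/top12.png

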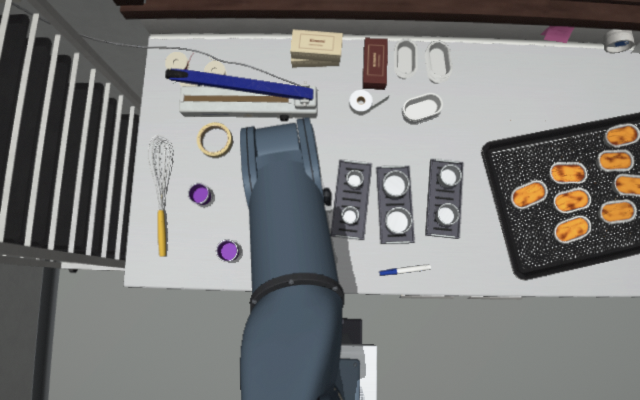

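All three pairs stand upright side by side in their trays, and the bystanders haven't moved. The arm is clear, so I'm handing in.

```bash
python3 -m handwheel '[[0.083,[0,0,0],0],[0.083,[0,0,0],0],[0.083,[0,0,0],0],[0.083,[0,0,0],0]]'; python3 -c "
from bench import *
print(finish_job())"
```

```text
clock: 23.03
position: [0.469, 0.0421, 0.2649]
ee_rot: [0.0, -3.142, -0.0]
force: [0.1, 0.6, 0.4]
width: 0.0828
the job is handed in; nothing more can be done
None
```

I took the nest apart in order (small, medium, large), gripping each mould just below its rim. Each one now stands in the near half of its tray, and I handed the job in at about 23 s.

**Moulds:** In the last side and top pictures all six stand upright. Rim heights are 54–56 mm, which fits moulds resting flat on the tray floors. The three placed moulds are within about 5 mm of the tray centre line and about 50 mm from the tray centre. The sorted moulds are where they started, to within about 3 mm.

**Bystanders:** The side camera puts the sugar shaker, masking tape and order pad where they started, within the detector's accuracy. In the last top picture the arm hid the shaker and the pad, so those two were checked from the side only.

**Disagreement:** The top and side cameras differed by 2–3 mm throughout, which matches the stated calibration. No check failed.

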